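# Pack a carrier tray with separated sample boxes and hold it up

## Task

Pack the carrier tray: lay the flat separator plate from its low rest centred and square on the sample box that sits in the tray on the raised stand, its two tabs sticking out over the tray's low ends rather than its side walls, and let go, then set the other sample box, from the desk, centred and square on the separator and let go. Then grip the tray by its two higher side walls and lift it with the whole stack about 10 cm above the stand, and finish still holding it there, level and motionless in the air. Keep both boxes upright throughout and leave the other things on the desk where they are.

Things in the scene. Friction and masses are not known exactly. Their poses are not given: they have to be found in the camera images.
- stand: fixed raised stand, origin at the centre of its underside on the desk. Foot 84 (x) x 72 (y) x 5 mm, neck 46x36 mm, top pad 50 (x) x 40 (y) mm whose top is 34 mm above the desk. The tray overhangs the top on all sides, so fingers can pass beside and below it
- tray: open dark grey tray on the stand, about 80 g, 68 (x) x 63 (y) mm outside; floor 4 mm thick; two unbroken side walls 3 mm thick, 15 mm high above the underside, their outer faces at y = -31.5 and +31.5 mm (grip here, across y); lower end walls, 11 mm high, at the x ends. The lower box in it rises 22 mm above its underside. Origin at the centre of its underside, z up
- rest: fixed low block on which the separator lies at the start, origin at the centre of its underside on the desk. Foot 56 (x) x 50 (y) x 4 mm, block 36 (x) x 26 (y) mm, top 28 mm above the desk
- separator: loose stiff brown board 4 mm thick, 124 mm long along its x, about 30 g. Middle part 64 (x) x 44 (y) mm; at each x end a tab 30 mm wide (y) reaching from x = 32 to 62 mm (and -32 to -62). Origin at the centre of its underside, z up. On the lower box the tabs stick out past box and tray (tray ends 34 mm from its centre), so held across a tab about 50 mm from the centre it can be laid down with the fingers clear of both
- box_low: loose closed sample box with a clear lid, lying in the tray with about 1.5 mm play round it, its x along the tray's x; 59 (x) x 54 (y) x 18 mm, about 60 g, lid does not open. Origin at the centre of its underside, z up
- box_top: loose closed sample box of the same kind and size, standing on the desk at the start: 59 (x) x 54 (y) x 18 mm, side walls upright at y = -27 and +27 mm (12 mm high, clear lid edge flush above them at 16 to 18 mm), about 60 g. Origin at the centre of its underside, z up
- petri_dish: bystander: round glass dish 60 mm across, 14 mm high; leave it alone. Origin at the centre of its underside
- solder_spool: bystander: spool of solder wire, 52 mm across, 34 mm high; leave it alone. Origin at the centre of its underside
- spare_stepper: bystander: small square motor 42x42x60 mm, standing shaft up; leave it alone. Origin at the centre of its underside
- dropper_bottle: bystander: small round bottle with a dropper cap, 31 mm across, 93 mm high; leave it alone. Origin at the centre of its underside
Things that resemble listed ones, but are neither listed nor needed, are in the scene too. What is shaped like the tray but red or turquoise is not meant.

How it is judged:
By the outcome, as a careful person would: the job done as asked, in the order asked, and still so for the second after the job is handed in, while the arm keeps its last pose, push and grip.
It also fails if it takes over 72 s, if anything falls off the work surface, if the arm or the gripper's body presses on something with over 40 N, if the wrist force passes 120 N, or if a joint passes its speed limit or range.

## Robot

A 6-joint arm with a two-finger parallel gripper is mounted at the origin on a cart in front of the work surface, level with it; the furniture and walls round the work are solid. World frame = base frame: x ahead of the robot, y to its left, z up, the work surface at z = 0. Lengths are in mm, angles in rad, forces in N, time in s.
With the tool pointing down it reaches from about 300 to 775 mm from the base axis. Payload 14.6 kg.
Tool frame: the origin (TCP) lies between the finger pads; the fingertips stand 11 mm ahead of it and the grasp point (between the pads) lies 8 mm behind it; z points along the fingers, y is the direction in which the jaws open and shut (so a half turn about z gives the same grasp; the last joint's range is limited). The gripper opens to 94 mm and grips with 3 to 60 N. Pads are 16 mm wide; open, the fingers measure 119 mm over their backs; the gripper's body (75 mm by 177 mm) begins 78 mm behind the grasp point.
Start: joints at [1.139, 0.3, 1.521, -0, 1.321, -0.067], TCP at [196.216, 513.798, 216.446] pointing down, gripper open.
Joint ranges: [-3.03, 3.03], [-0.79, 2.21], [0.23, 2.52], [-1.04, 4.18], [0, 3.07], [-2.55, 2.55]. Speed limits (rad/s): [2.22, 2.22, 2.57, 3.14, 3.14, 3.14].

## Interface

Orientations are given as [roll, pitch, yaw] about the fixed x, y, z axes, in that order (R = Rz(yaw) Ry(pitch) Rx(roll)).
In Python, from cell import * gives the robot as it stands.
- The arm moves only by the tool arm_command, never from a script. Its argument "deltas" is a list of rows, each an object with "xyz": the shift along the world's x, y, z in m, a list of three; "turn": the turn, a rotation vector about the world's x, y, z in rad, a list of three. A call has 1 to 12 rows; each row shifts and turns the commanded pose from where the row before left it; what a row does not reach is not made up. A row lasts 1/8 s, in which the tool goes at most 62.5 mm and 10.7 degrees, less where a joint would pass 70% of its speed; a pose out of reach is approached as far as the arm can. A call with a gripper value outside its range is refused whole. "gripper" is the closure, from 0 (fully open) to 1 (shut), set as the call begins (left out, the last holds). The fingers move at their own pace and stop on an object; "force" is the grip in N (left out, the last holds). Time passes only in rows, so rows that do not move let the fingers close. It gives the time, the measured TCP pose, the force and the opening at its end, in the units of the state.
- read_state(): the state, without advancing time (a new reading comes with each control period).
- camera(name): name is "scene" or "top" or "wrist"; returns a dict with "color" (420x560x3 uint8, red, green, blue), "fx", "fy", "cx", "cy" (pixels), "rvec" (rotation vector, rad) and "tvec" (3), from world to camera coordinates, as OpenCV has them; the wrist camera has in their place "mount" (4x4, takes a point from camera to tool coordinates, whose origin is the TCP and whose axes are the flange's). Camera axes: x right, y down, z forward; pixel columns grow to the right and rows downward; lengths in mm; the calibration is good to about 2 mm. A picture is of the moment at which its call begins: read the wrist's pose just before it. There is no depth.
- sign_off(): hands the job in, once; it reports no verdict.
The state is a dict: "clock": time; "joints": joint angles; "qd": joint speeds; "effort": joint torques, N m; "eef_pos": TCP position; "eef_rot": TCP orientation; "wrist_force": force on the tool from outside, world axes, zero at the start; "moment": the same for the moment, N m; "finger_gap": finger opening in mm.
Only numpy, scipy, OpenCV 4.12 (cv2) and the standard library are available. Lean on these libraries where they do the work, as an engineer would, in place of code of your own. Each camera call takes 0.05 s, during which the arm holds its last target.

## Working session

There is one attempt and no reset: what is moved stays moved. The work goes in short steps, Python scripts to look and compute and a tool call to move; the robot and the scene stay as the last step left them, time stands still between calls to the robot, and variables do not carry over. Pictures are saved under pics/ and viewed, and the job is handed in when it is done.

Besides the shell and the picture viewer there is one more tool, called after "Request:" in YAML: its name, and indented under it one key for each argument. arm_command: Moves the arm, as the interface text tells. Its arguments: {"type":"object","properties":{"deltas":{"type":"array","items":{"type":"object","properties":{"xyz":{"type":"array","items":{"type":"number"}},"turn":{"type":"array","items":{"type":"number"}}}}},"gripper":{"type":"number"},"force":{"type":"number"}},"required":["deltas"]}

```bash
mkdir -p pics; ls; python3 - <<'E'
from cell import *
import cv2
s=read_state();print(s)
for n in("scene","top","wrist"):
    c=camera(n);cv2.imwrite(f"pics/{n}0.png",c["color"][:,:,::-1]);print({k:v for k,v in c.items() if k!="color"})
E
```

```text
pics
{'clock': 0.0, 'joints': array([ 1.13941389e+00,  3.00459815e-01,  1.52161726e+00,  1.33239902e-05,
        1.32071992e+00, -6.66242653e-02]), 'qd': array([ 2.00969815e-03,  1.55687300e-03, -5.45452287e-04,  6.26659578e-05,
        8.50918679e-04,  9.06953936e-04]), 'effort': array([ 7.07336476e-04, -5.31819892e+01, -3.52721286e+01,  7.08791683e-02,
        2.44335568e-02, -1.56027289e-05]), 'eef_pos': array([196.09672688, 513.56498401, 215.87721913]), 'eef_rot': array([-3.14039185e+00, -9.30554139e-05,  2.77683112e+00]), 'wrist_force': array([ 0.43869419, -0.00587434, -0.38762137]), 'moment': array([0.02163242, 0.02562606, 0.00702372]), 'finger_gap': 93.77031537368083}
{'fx': 547.0107951034411, 'fy': 547.0107951034411, 'cx': 274.5588763589943, 'cy': 206.42111710886462, 'rvec': array([ 2.01299988, -0.52958154,  0.28342092]), 'tvec': array([-454.50086404,  192.22287016,  837.88747439])}
{'fx': 399.16296933667445, 'fy': 399.16296933667445, 'cx': 272.8516060536336, 'cy': 207.17228644854094, 'rvec': array([ 2.15640929, -2.21156867,  0.07360831]), 'tvec': array([ 27.59602946, 567.94796182, 862.38178762])}
{'fx': 338.6844830063188, 'fy': 338.6844830063188, 'cx': 281.2782700446197, 'cy': 208.40809392970257, 'mount': array([[-4.94116543e-04, -9.66484583e-01, -2.56724183e-01,
         7.55581210e+01],
       [ 9.99999873e-01, -5.03425671e-04, -2.94609192e-05,
         8.22878685e-01],
       [-1.00768020e-04, -2.56724165e-01,  9.66484709e-01,
        -1.68053013e+02],
       [ 0.00000000e+00,  0.00000000e+00,  0.00000000e+00,
         1.00000000e+00]])}
```

View pics/scene0.png

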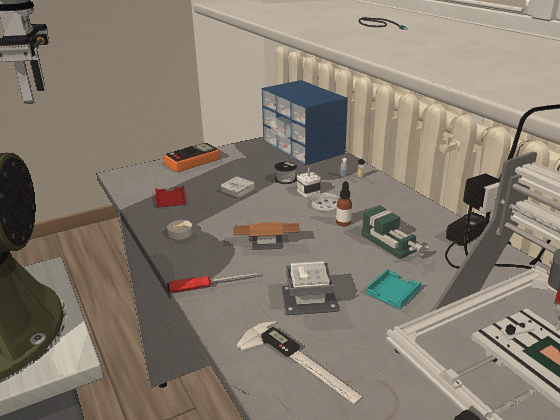

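View pics/top0.png

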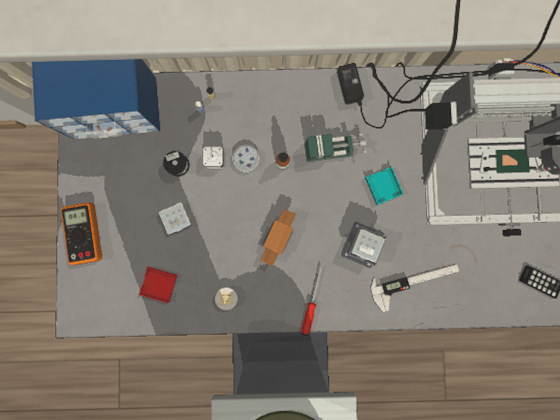

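View pics/wrist0.png

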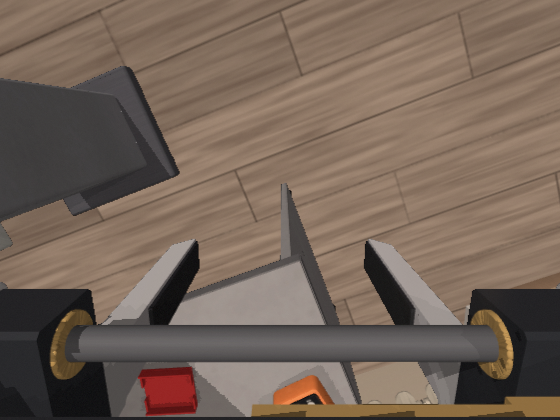

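The top view shows box_top at about (174,219), the separator on its rest at (278,237), and the dark grey tray with its box on the stand at (366,244). The lookalikes are the red tray (158,284) and the turquoise tray (383,185), both excluded by colour. The petri dish (245,158) and the yellowish dish (226,298) aren't boxes. I'll check this in enlarged crops and take a rough measurement.

```bash
cat > h.py <<'E'
import numpy as np,cv2
from cell import *
from scipy.spatial.transform import Rotation as Rn
def wcam(c,s=None):
    """returns R (cam->world), origin"""
    if "rvec" in c:
        R=cv2.Rodrigues(np.array(c["rvec"]))[0]; return R.T,-R.T@np.array(c["tvec"])
    T=np.eye(4);T[:3,:3]=Rn.from_euler('xyz',s["eef_rot"]).as_matrix();T[:3,3]=s["eef_pos"]
    M=T@c["mount"];return M[:3,:3],M[:3,3]
def ray(c,uv,z,s=None):
    R,o=wcam(c,s);uv=np.atleast_2d(np.asarray(uv,float))
    d=np.c_[(uv[:,0]-c["cx"])/c["fx"],(uv[:,1]-c["cy"])/c["fy"],np.ones(len(uv))]@R.T
    return o+d*((z-o[2])/d[:,2])[:,None]
def proj(c,P,s=None):
    R,o=wcam(c,s);p=(np.atleast_2d(P)-o)@R;return np.c_[p[:,0]/p[:,2]*c["fx"]+c["cx"],p[:,1]/p[:,2]*c["fy"]+c["cy"]]
def grab(n,name):
    s=read_state();c=camera(n);cv2.imwrite(f"pics/{name}.png",c["color"][:,:,::-1]);return c,s
E
python3 - <<'E'
from h import *
c=camera("top");im=c["color"][:,:,::-1]
cr=[cv2.resize(im[y-40:y+40,x-40:x+40],(400,400),interpolation=cv2.INTER_CUBIC) for x,y in((174,219),(278,237),(366,244))]
cr=[cv2.resize(q,(266,266)) for q in cr]
cv2.imwrite("pics/crops0.png",np.hstack(cr))
hsv=cv2.cvtColor(im,cv2.COLOR_BGR2HSV)
m=cv2.inRange(hsv,(5,110,60),(18,255,255))[190:280,245:310]
m2=np.zeros(im.shape[:2],np.uint8);m2[190:280,245:310]=m
cn=max(cv2.findContours(m2,0,2)[0],key=cv2.contourArea);r=cv2.minAreaRect(cn);print(r)
print("sep",ray(c,cv2.boxPoints(r),32),ray(c,[r[0]],32))
for n,(x,y),z in(("box",(174,219),18),("tray",(366,244),56)):print(n,ray(c,[(x,y)],z))
for n,(x,y),z in(("petri",(245,158),14),("bottle",(282,160),93),("dish",(226,298),15),("motor",(212,156),60),("screwd",(310,315),0),("turq",(383,185),11)):print(n,ray(c,[(x,y)],z))
E
```

```text
((277.6390075683594, 236.94876098632812), (20.114791870117188, 56.503013610839844), 24.775142669677734)
sep [[457.57733437  50.97474253  32.        ]
 [567.40000855  -3.12134924  32.        ]
 [548.00232046 -42.37604316  32.        ]
 [438.52983283  11.97363481  32.        ]] [[502.62888044   4.46550427  32.        ]]
box [[547.92700945 232.62194476  18.        ]]
tray [[ 483.2705656  -180.86827562   56.        ]]
petri [[681.14986556  73.00871161  14.        ]]
bottle [[659.48275628  -8.03052267  93.        ]]
dish [[372.15386212 120.796828    15.        ]]
motor [[678.20833995 140.03499505  60.        ]]
screwd [[328.1104502  -63.05858647   0.        ]]
turq [[ 612.60302735 -234.6063797    11.        ]]
```

View pics/crops0.png

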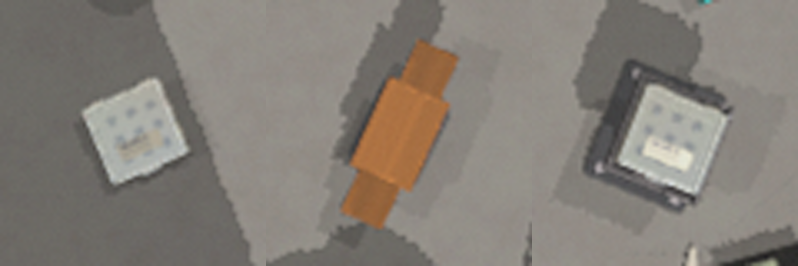

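The crops show box_top (pale lidded box on the desk), the brown plate on its rest, and a dark grey tray holding a box on the stand. All three match the descriptions. Next I'll move to view the separator from close up.

Request:
arm_command:
  deltas:
    - {"xyz":[0.0285,-0.0439,-0.003],"turn":[0,0,-0.0078]}
    - {"xyz":[0.0285,-0.0439,-0.003],"turn":[0,0,-0.0078]}
    - {"xyz":[0.0285,-0.0439,-0.003],"turn":[0,0,-0.0078]}
    - {"xyz":[0.0285,-0.0439,-0.003],"turn":[0,0,-0.0078]}
    - {"xyz":[0.0285,-0.0439,-0.003],"turn":[0,0,-0.0078]}
    - {"xyz":[0.0285,-0.0439,-0.003],"turn":[0,0,-0.0078]}
    - {"xyz":[0.0285,-0.0439,-0.003],"turn":[0,0,-0.0078]}
    - {"xyz":[0.0285,-0.0439,-0.003],"turn":[0,0,-0.0078]}
    - {"xyz":[0.0285,-0.0439,-0.003],"turn":[0,0,-0.0078]}
    - {"xyz":[0.0285,-0.0439,-0.003],"turn":[0,0,-0.0078]}
    - {"xyz":[0.0285,-0.0439,-0.003],"turn":[0,0,-0.0078]}
    - {"xyz":[0.0285,-0.0439,-0.003],"turn":[0,0,-0.0078]}

```text
clock: 1.7
eef_pos: [538.9, -14.6, 180.3]
eef_rot: [3.142, -0.0, 2.683]
wrist_force: [-0.1, 0.2, 1.6]
finger_gap: 93.8
```

Request:
arm_command:
  deltas:
    - {"xyz":[0,0,0]}
    - {"xyz":[0,0,0]}
    - {"xyz":[0,0,0]}

```text
validation failed for argument at $.de...
```

```bash
python3 - <<'E'
from h import *
c,s=grab("wrist","w_sep");print(s["clock"],s["eef_pos"],s["eef_rot"],s["joints"],abs(s["qd"]).max())
im=c["color"][:,:,::-1];hsv=cv2.cvtColor(im,cv2.COLOR_BGR2HSV)
m=cv2.inRange(hsv,(5,110,60),(18,255,255))
cn=max(cv2.findContours(m,0,2)[0],key=cv2.contourArea);r=cv2.minAreaRect(cn);print(r)
P=ray(c,cv2.boxPoints(r),32,s)[:,:2]
w=ray(c,cn[:,0]+0.0,32,s)[:,:2].astype(np.float32)
print(cv2.minAreaRect(w))
E
```

```text
1.7 [538.91561716 -14.63370422 180.27791471] [ 3.14153424e+00 -8.16145824e-05  2.68278976e+00] [-9.51290657e-02  3.08013927e-01  1.59722675e+00  8.85247128e-05
  1.23640747e+00 -1.20715155e+00] 0.6409941358336609
((279.5, 153.5), (131.0, 47.0), 90.0)
((501.4781799316406, 2.7942237854003906), (43.635799407958984, 121.03687286376953), 62.82437515258789)
```

View pics/w_sep.png

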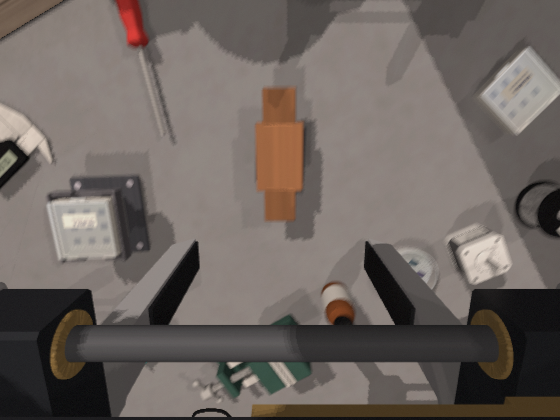

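The wrist view shows the plate centred at (279,153), aligned with the image, with both tabs free, and the tray at (85,228). The arm was still moving, so next I'll go over the tray and let it settle.

Request:
arm_command:
  deltas:
    - {"xyz":[-0.005,-0.045,-0.0],"turn":[0,0,0.01]}
    - {"xyz":[-0.005,-0.045,-0.0],"turn":[0,0,0.01]}
    - {"xyz":[-0.005,-0.045,0],"turn":[0,0,0.01]}
    - {"xyz":[-0.005,-0.045,0],"turn":[0,0,0.01]}
    - {"xyz":[0,0,0],"turn":[0,0,0]}
    - {"xyz":[0,0,0],"turn":[0,0,0]}
    - {"xyz":[0,0,0],"turn":[0,0,0]}

```text
clock: 2.62
eef_pos: [518.4, -192.0, 180.4]
eef_rot: [3.142, -0.0, 2.724]
wrist_force: [0.4, 0.5, 0.2]
finger_gap: 94.3
```

```bash
python3 - <<'E'
from h import *
c,s=grab("wrist","w_tray");print(s["clock"],s["eef_pos"],s["eef_rot"],abs(s["qd"]).max())
im=c["color"][:,:,::-1]
u,v=proj(c,[483,-181,50],s)[0].astype(int);print(u,v)
np.save("pics/w_tray.npy",s["eef_pos"])
x0,y0=max(u-75,0),max(v-75,0)
cv2.imwrite("pics/w_tray_c.png",cv2.resize(im[y0:y0+150,x0:x0+150],(600,600),interpolation=cv2.INTER_CUBIC));print(x0,y0)
E
```

```text
2.625 [ 518.40665036 -192.01087408  180.44488218] [ 3.14151089e+00 -1.01609061e-04  2.72434505e+00] 0.002456561866270401
275 163
200 88
```

View pics/w_tray_c.png

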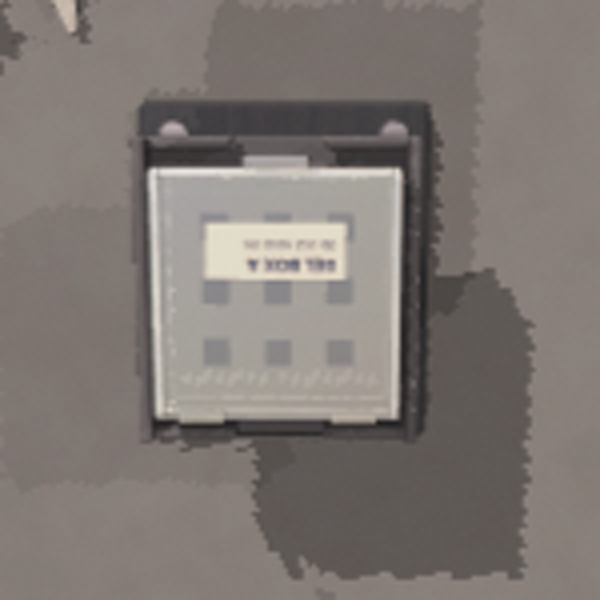

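View pics/w_tray.png

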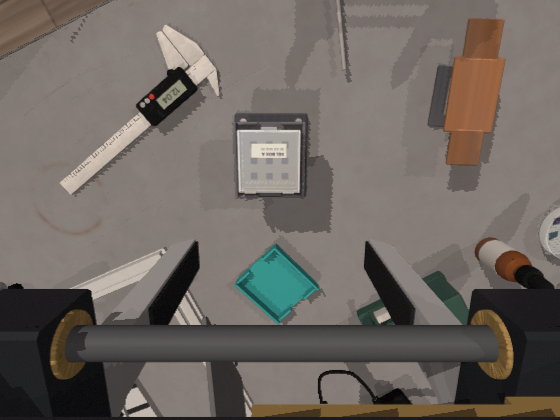

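The view shows the box's lid at crop corners (148,168)–(402,418). The unbroken side walls are on the left and right, and the cut-down end walls are at the top and bottom. So the tray's x runs along the tool's x. I'll fit the lid and wall edges.

```bash
python3 - <<'E'
from h import *
s=read_state();c=camera("wrist");im=c["color"][:,:,::-1];g=cv2.cvtColor(im,6)
# lid mask
m=np.zeros_like(g);m[120:205,225:315]=(g[120:205,225:315]>118)*255
m=cv2.morphologyEx(m,2,np.ones((3,3)),iterations=2) 
n,l,st,ce=cv2.connectedComponentsWithStats(m);print(st[1:])
for y in (140,150,160,170,180,186):print(y,g[y,230:312])
for x in (250,262,275,290):print(x,g[105:202,x])
pts=np.array([[148,168],[404,168],[400,420],[150,418]])/4+[200,88]-0.4
w=ray(c,pts,56,s);print(w);print([np.linalg.norm(w[i]-w[(i+1)%4]) for i in range(4)],w.mean(0))
cr=cv2.resize(im[108:204,228:312],None,fx=6,fy=6,interpolation=cv2.INTER_NEAREST);cv2.imwrite("pics/tr6.png",cr)
E
```

```text
[[ 225  120    8   45  330]
 [ 237  127   64   67 3987]
 [ 225  178    9   22  177]
 [ 234  199   10    6   60]
 [ 247  200    7    5   35]]
140 [121 123 117 102  99  89  78 151 209 184 161 166 167 163 164 164 164 164
 164 164 164 164 163 163 163 162 164 164 164 164 165 164 164 163 164 165
 164 162 163 163 163 163 163 164 165 164 163 163 163 163 163 163 162 162
 162 162 162 162 162 163 162 163 162 163 163 162 163 170 181 195 126  49
  51  80  93  63  54  63  83 111 112 111]
150 [121 121 116  97  99  90  72 118 202 196 159 166 173 163 163 163 164 163
 164 164 169 198 220 220 219 220 220 219 220 220 219 212 211 206 210 216
 207 207 209 209 206 209 209 217 203 207 210 207 209 216 213 200 198 204
 218 216 194 162 161 162 162 161 161 162 160 162 163 171 192 190 100  48
  55  73  68  46  51  65  84 112 112 111]
160 [122 120 120 118 105  96  78  95 187 209 156 164 183 178 163 163 164 163
 163 161 153 137 138 136 134 136 138 151 162 162 162 162 161 162 161 158
 141 136 137 136 136 137 143 162 161 162 162 161 162 162 161 157 135 136
 136 134 136 139 151 161 161 161 162 161 161 163 166 168 195
[... 2313 characters left out ...]
4  66  64  65  64  64  66 103
  94  72  51  57  57  62  91 204 212 183 163 163 163 163 164 162 163 162
 163 163 163 164 163 163 162 163 163 162 162 162 161 161 161 161 161 162
 162 161 162 161 160 162 160 160 160 160 159 160 159 159 158 160 161 159
 158 158 159 159 166 166 165 158 157 161 171 156 159 171 169 173 126  56
  63  76  74  91  92  92  92]
[[ 442.68336144 -198.73176037   56.        ]
 [ 464.53264822 -149.49109752   56.        ]
 [ 514.03562714 -171.55391358   56.        ]
 [ 491.24979937 -221.79037971   56.        ]]
[np.float64(53.8705319306324), np.float64(54.19698123499381), np.float64(55.16245530645984), np.float64(53.76242943726094)] [ 478.12535904 -185.39178779   56.        ]
```

View pics/tr6.png

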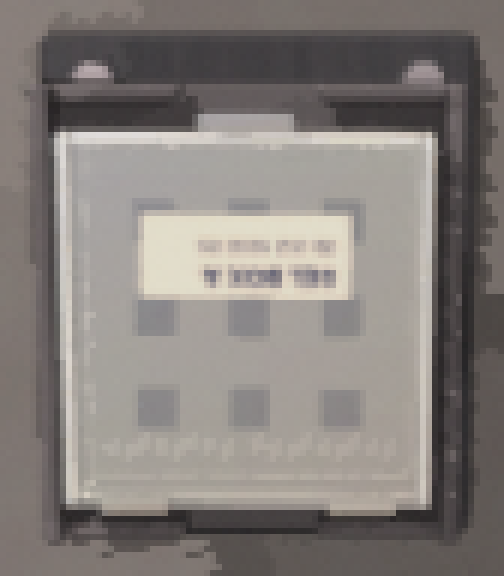

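```bash
python3 - <<'E'
from h import *
s=read_state();c=camera("wrist");g=cv2.GaussianBlur(cv2.cvtColor(c["color"],7),(1,1),0).astype(float)
def cross(row,a,b,th,rev=False):
    idx=range(a,b) if not rev else range(b,a,-1)
    for x in idx:
        n=x+(-1 if rev else 1)
        if (row[x]-th)*(row[n]-th)<=0 and row[x]!=row[n]:
            t=(th-row[x])/(row[n]-row[x]);return x+(n-x)*t
L=[];R=[]
for y in range(136,188,2):
    L.append((cross(g[y],233,242,135),y)); R.append((cross(g[y],296,306,120),y))
def fit(P,z):
    w=ray(c,np.array([p for p in P if p[0] is not None]),z,s)[:,:2].astype(np.float32)
    vx,vy,x,y=cv2.fitLine(w,cv2.DIST_HUBER,0,.01,.01).ravel()
    if vx>0:vx,vy=-vx,-vy
    return np.degrees(np.arctan2(vy,vx))%360,np.array([x,y])
aL,pL=fit(L,56);aR,pR=fit(R,56);a=np.radians((aL+aR)/2);d=np.array([np.cos(a),np.sin(a)]);n=np.array([-d[1],d[0]])
print("lid",aL,aR,"lat",n@pL,n@pR,"w",n@(pR-pL))
T=[(x,cross(g[:,x],127,135,150)) for x in(245,248,252,287,290,294)];B=[(x,cross(g[:,x],190,200,110)) for x in(264,270,276,280)]
H=[(x,cross(g[:,x],190,200,100)) for x in(246,250,254,288,290,292)]
Lt=[(x,cross(g[:,x],124,130,130)) for x in(264,270,276)]
for nm,P,z in(("top",T,56),("botmid",B,56),("bothinge",H,50),("latch",Lt,50)):
    print(nm,P,[round(float(d@ray(c,[p],z,s)[0,:2]),1) for p in P if p[1]])
TL=[];TR=[]
for y in range(150,190,4):
    TL.append((cross(g[y],231,238,108),y));
    TR.append((304.7 if 1 else 0,y))
print(TL,fit(TL,49), n@fit(TL,49)[1])
for y in(150,165,180):print(g[y,298:312].astype(int), [round(float(n@ray(c,[(x,y)],49,s)[0,:2]),1) for x in(234,304.5)])
for x in (240,243,260,275,285,300):print(x,g[116:130,x].astype(int),g[190:204,x].astype(int))
for y in(121.5,196.5,198.5):print(y,[round(float(d@ray(c,[(270,y)],z,s)[0,:2]),1) for z in(45,49)])
print(d,n)
E
```

```text
lid 155.86678 155.78198 lat 0.047348022 -53.53351 w -53.580853
top [(245, np.float64(129.35714285714286)), (248, np.float64(129.4496124031008)), (252, np.float64(129.44)), (287, np.float64(129.47899159663865)), (290, np.float64(129.48739495798318)), (294, np.float64(129.54310344827587))] [-485.0, -485.1, -485.1, -485.0, -485.0, -485.0]
botmid [(264, np.float64(192.3230769230769)), (270, np.float64(192.33846153846153)), (276, np.float64(192.34848484848484)), (280, np.float64(192.34722222222223))] [-539.1, -539.1, -539.1, -539.1]
bothinge [(246, np.float64(193.3012048192771)), (250, np.float64(193.26582278481013)), (254, np.float64(193.24657534246575)), (288, np.float64(193.2808988764045)), (290, np.float64(193.27472527472528)), (292, np.float64(193.30434782608697))] [-541.4, -541.3, -541.3, -541.2, -541.2, -541.2]
latch [(264, np.float64(126.41935483870968)), (270, np.float64(126.41935483870968)), (276, np.float64(126.59649122807018))] [-482.7, -482.7, -482.8]
[(np.float64(234.0625), 150), (np.float64(233.71428571428572), 154), (np.float64(233.71428571428572), 158), (np.float64(233.5)
[... 609 characters left out ...]
3 [ 72  73 130 174 166 117 112 102  66  50  55  60  63 103] [182 153 113  45  76 104 104  83 121 122 120 121 121 121]
260 [ 63  63  64  64  63  72  96  92  71  70  66  93  91 112] [179 155 127  66  66  66  50  87 122 118  86 122 122 122]
275 [ 66  66  66  64  66  71  98  95  93  88  98 163 163 162] [178 160 135  67  67  65  49  84  85  91  91  91  91  90]
285 [ 65  65  66  63  64  60 102  92  69  51  57  56  57  90] [173 170 173 124  40  63  75  73  92  92  90  93  92  92]
300 [ 64  66  92 144 147 125 104  91  63  51  56  56  57  63] [49 51 49 43 42 61 64 69 91 90 91 91 90 90]
121.5 [-478.6, -478.6]
196.5 [-545.4, -544.5]
198.5 [-547.3, -546.3]
[-0.9122944  0.409535 ] [-0.409535  -0.9122944]
```

The tray measured 67.5 x 62.4 mm, against 68 x 63 given, and the lid and box 58.6 x 53.6, against 59 x 54. Their centres agree at about (478.2, -185.2), with the axis at 155.8°. Now back over the separator tab.

Request:
arm_command:
  deltas:
    - {"xyz":[0.0069,0.043,-0.0175],"turn":[0,0,-0.0139]}
    - {"xyz":[0.0069,0.043,-0.0175],"turn":[0,0,-0.0139]}
    - {"xyz":[0.0069,0.043,-0.0175],"turn":[0,0,-0.0139]}
    - {"xyz":[0.0069,0.043,-0.0175],"turn":[0,0,-0.0139]}
    - {"xyz":[0,0,0],"turn":[0,0,0]}
    - {"xyz":[0,0,0],"turn":[0,0,0]}
    - {"xyz":[0,0,0],"turn":[0,0,0]}

```text
clock: 3.65
eef_pos: [546.0, -21.8, 111.0]
eef_rot: [3.141, 0.001, 2.667]
wrist_force: [0.4, -0.6, -0.3]
finger_gap: 93.8
```

```bash
cat >> h.py <<'E'
def sepmeas(c,s,z,plot=None):
    im=c["color"][:,:,::-1];hsv=cv2.cvtColor(im,cv2.COLOR_BGR2HSV)
    m=cv2.inRange(hsv,(4,90,40),(20,255,255))
    m=cv2.morphologyEx(m,2,np.ones((5,5)))
    cn=max(cv2.findContours(m,0,1)[0],key=cv2.contourArea)
    mm=np.zeros_like(m);cv2.drawContours(mm,[cn],-1,255,-1)
    # upsample for edges incl. half-pixel
    big=cv2.resize(mm,None,fx=4,fy=4,interpolation=cv2.INTER_LINEAR)
    cb=max(cv2.findContours((big>127).astype(np.uint8),0,1)[0],key=cv2.contourArea)[:,0].astype(float)
    px=(cb+.5)/4-.5
    w=ray(c,px,z,s)[:,:2].astype(np.float32)
    r=cv2.minAreaRect(w);print("rect",r)
    if plot:
        o=im.copy();cv2.drawContours(o,[cn],-1,(0,255,0),1);cv2.imwrite(plot,o)
    return r,w
def align(w):
    """long axis from the long side edges of the plate: fit lines to side edge points"""
    a=cv2.minAreaRect(w);b=cv2.boxPoints(a);e=b[1]-b[0];f=b[2]-b[1]
    d=e if np.linalg.norm(e)>np.linalg.norm(f) else f
    d=d/np.linalg.norm(d); d=-d if d[0]>0 else d
    for _ in range(2):
        n=np.array([-d[1],d[0]]);c0=np.array(a[0]);q=(w-c0);u=q@d;v=q@n
        an=[]
        for lo,hi in((-26,26),):
            for sg in(1,-1):
                k=(abs(u)<26)&(v*sg>17)
                p=np.polyfit(u[k],v[k],1);an.append(p)
        for sg in(1,-1):
            for us in(1,-1):
                k=(u*us>37)&(u*us<58)&(v*sg>10)&(v*sg<18)
                p=np.polyfit(u[k],v[k],1);an.append(p)
        an=np.array(an);t=np.mean(an[:2,0]);
        d=d*np.cos(t)+n*np.sin(t)
    lat=[np.polyval(p,0) for p in an]
    k1=u>45;k2=u<-45
    e1=np.median(u[k1&(abs(v)<12)&(u>55)]);e2=np.median(u[k2&(abs(v)<12)&(u<-55)])
    cen=c0+d*(e1+e2)/2+n*(lat[0]+lat[1])/2
    print("ang",np.degrees(np.arctan2(d[1],d[0])),"slopes",an[:,0].round(4),"lat",np.round(lat,2),"ends",e1,e2,"cen",cen)
    return cen,d
E
python3 - <<'E'
from h import *
c,s=grab("wrist","w_sep2");print(s["clock"],s["eef_pos"],s["eef_rot"],abs(s["qd"]).max())
r,w=sepmeas(c,s,32,"pics/w_sep2c.png");align(w)
E
```

```text
3.65 [545.99314626 -21.83550569 110.9868304 ] [3.14133706e+00 8.74559765e-04 2.66667730e+00] 0.004330953859789823
rect ((500.4437255859375, 3.8410072326660156), (43.82709503173828, 123.46687316894531), 64.1593246459961)
ang 154.03810341235663 slopes [-0.0021  0.0021 -0.0006 -0.0038 -0.0055 -0.0047] lat [ 21.45 -21.91  14.6   14.15 -14.69 -15.41] ends 61.38253235163575 -61.384925000687005 cen [500.54685829   4.05006965]
```

View pics/w_sep2c.png

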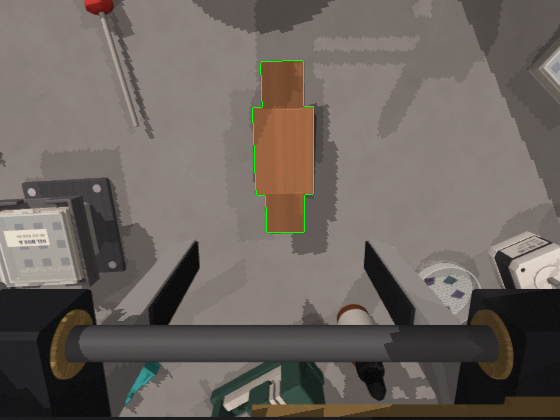

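The contour fits the plate (123 x 43.5 mm), with its centre at (500.5, 4.0) and axis at 153.9°. Descending onto the near tab.

Request:
arm_command:
  deltas:
    - {"xyz":[-0.0006,0.0038,-0.029],"turn":[0,0,0.019]}
    - {"xyz":[0,0,-0.03],"turn":[0,0,0]}
    - {"xyz":[0,0,-0.03],"turn":[0,0,0]}
    - {"xyz":[0,0,0],"turn":[0,0,0]}
    - {"xyz":[0,0,0],"turn":[0,0,0]}
  gripper: 0.5
  force: 40

```text
clock: 4.32
eef_pos: [545.8, -17.6, 22.7]
eef_rot: [3.141, 0.001, 2.686]
wrist_force: [-0.2, 0.6, -0.3]
finger_gap: 48.8
```

Request:
arm_command:
  deltas:
    - {"xyz":[0,0,0],"turn":[0,0,0]}
    - {"xyz":[0,0,0],"turn":[0,0,0]}
    - {"xyz":[0,0,0],"turn":[0,0,0]}
    - {"xyz":[0,0,0],"turn":[0,0,0]}
  gripper: 1.0

```text
clock: 4.82
eef_pos: [545.5, -17.2, 21.8]
eef_rot: [3.141, 0.001, 2.687]
wrist_force: [1.2, 0.4, 2.6]
finger_gap: 29.0
```

```bash
python3 - <<'E'
from h import *
c,s=grab("wrist","w_sep3");print(s["clock"],s["eef_pos"],s["eef_rot"],s["finger_gap"],s["wrist_force"],abs(s["qd"]).max())
r,w=sepmeas(c,s,32,"pics/w_sep3c.png")
E
```

```text
4.825 [545.52501769 -17.23601166  21.7686148 ] [3.14132444e+00 7.73674609e-04 2.68659083e+00] 28.987607526936497 [1.22871089 0.36019411 2.58141753] 0.0027187190613691295
rect ((500.37811279296875, 4.692028045654297), (43.94940185546875, 123.10944366455078), 65.0611801147461)
```

View pics/w_sep3c.png

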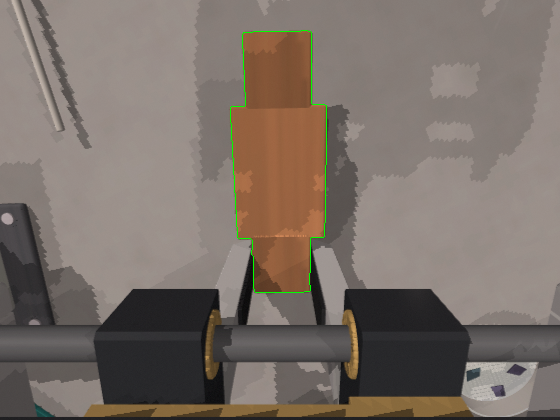

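The tab is held at 29 mm. Lifting, then moving over the tray at hover height.

Request:
arm_command:
  deltas:
    - {"xyz":[0,0,0.03],"turn":[0,0,0]}
    - {"xyz":[0,0,0.043],"turn":[0,0,0]}
    - {"xyz":[-0.0043,-0.0377,0],"turn":[0,0,0.0066]}
    - {"xyz":[-0.0043,-0.0377,0],"turn":[0,0,0.0066]}
    - {"xyz":[-0.0043,-0.0377,0],"turn":[0,0,0.0066]}
    - {"xyz":[-0.0043,-0.0377,0],"turn":[0,0,0.0066]}
    - {"xyz":[-0.0043,-0.0377,0],"turn":[0,0,0.0066]}
    - {"xyz":[0,0,0],"turn":[0,0,0]}
    - {"xyz":[0,0,0],"turn":[0,0,0]}
    - {"xyz":[0,0,0],"turn":[0,0,0]}

```text
clock: 6.12
eef_pos: [523.8, -204.7, 94.4]
eef_rot: [3.142, -0.0, 2.721]
wrist_force: [0.5, -0.3, -0.3]
finger_gap: 29.1
```

```bash
python3 - <<'E'
from h import *
c,s=grab("wrist","w_sep4");print(s["clock"],s["eef_pos"],s["eef_rot"],s["finger_gap"],s["wrist_force"],abs(s["qd"]).max())
z=s["eef_pos"][2]+10
r,w=sepmeas(c,s,z,"pics/w_sep4c.png")
cs,ss=grab("scene","s4");im=cs["color"][160:360,200:420,::-1];cv2.imwrite("pics/s4c.png",cv2.resize(im,None,fx=3,fy=3,interpolation=2))
d=np.array([np.cos(2.7196),np.sin(2.7196)]);n=np.array([-d[1],d[0]])
q=w-np.array([478.2,-185.2]);u=q@d;v=q@n
print("u",u.min(),u.max())
for sg in(1,-1):
    k=(abs(u)<26)&(v*sg>17);print("mid",np.polyfit(u[k],v[k],1))
    for us in(1,-1):
        k=(u*us>38)&(u*us<58)&(v*sg>9)&(v*sg<19)
        if k.sum()>5:print("tab",us,sg,np.polyfit(u[k],v[k],1))
E
```

```text
6.125 [ 523.84158897 -204.71518646   94.39600638] [ 3.14153420e+00 -2.68604227e-04  2.72068574e+00] 29.072514975911375 [ 0.45679958 -0.29061453 -0.2632359 ] 0.002912526212508165
rect ((478.2109680175781, -184.4009246826172), (43.901493072509766, 122.73564147949219), 66.74210357666016)
u -60.9235002540937 61.56732669876366
mid [1.70811502e-02 2.09452253e+01]
tab 1 1 [ 0.01553173 14.10612213]
tab -1 1 [8.65506454e-03 1.34229454e+01]
mid [ 1.72591849e-02 -2.24070298e+01]
tab 1 -1 [ 9.59773750e-03 -1.47514421e+01]
tab -1 -1 [-7.06033100e-03 -1.65413587e+01]
```

View pics/w_sep4c.png

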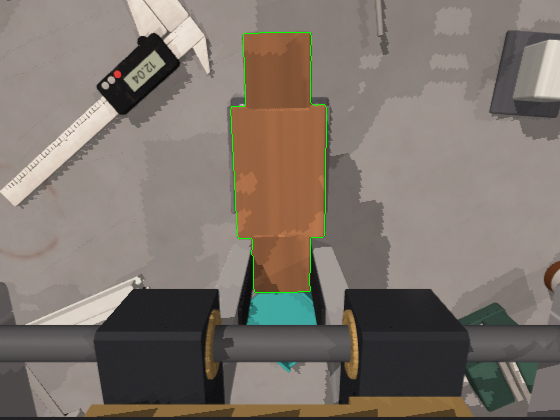

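View pics/s4c.png

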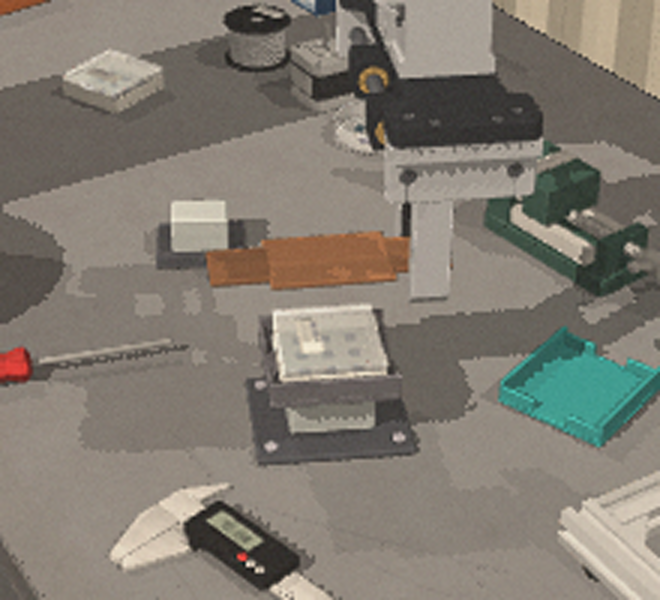

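The held plate reads about 0.015 rad off the box's axis and 0.7 mm sideways. I'll correct both while descending to just above the lid.

Request:
arm_command:
  deltas:
    - {"xyz":[-0.0002,-0.0013,0],"turn":[0,0,-0.012]}
    - {"xyz":[0,0,-0.02],"turn":[0,0,0]}
    - {"xyz":[0,0,-0.018],"turn":[0,0,0]}
    - {"xyz":[0,0,-0.003],"turn":[0,0,0]}
    - {"xyz":[0,0,0],"turn":[0,0,0]}
    - {"xyz":[0,0,0],"turn":[0,0,0]}

```text
clock: 6.98
eef_pos: [523.8, -207.1, 54.0]
eef_rot: [-3.142, 0.001, 2.708]
wrist_force: [-0.1, -0.4, -0.1]
finger_gap: 29.2
```

```bash
python3 - <<'E'
from h import *
c,s=grab("wrist","w5");print(s["clock"],s["eef_pos"],s["eef_rot"],s["finger_gap"],s["wrist_force"],abs(s["qd"]).max())
cs,ss=grab("scene","s5")
a=cv2.resize(c["color"][20:320,180:380,::-1],(400,600),interpolation=2)
b=cv2.resize(cs["color"][230:330,260:360,::-1],(400,400),interpolation=2);b=np.vstack([b,np.zeros((200,400,3),np.uint8)])
cv2.imwrite("pics/c5.png",np.hstack([a,b]))
E
```

```text
6.975 [ 523.80831045 -207.14086625   54.04921475] [-3.14154544e+00  9.03747791e-04  2.70758393e+00] 29.21766995661128 [-0.13114504 -0.35168771 -0.13273665] 0.0024299395296086537
```

View pics/c5.png

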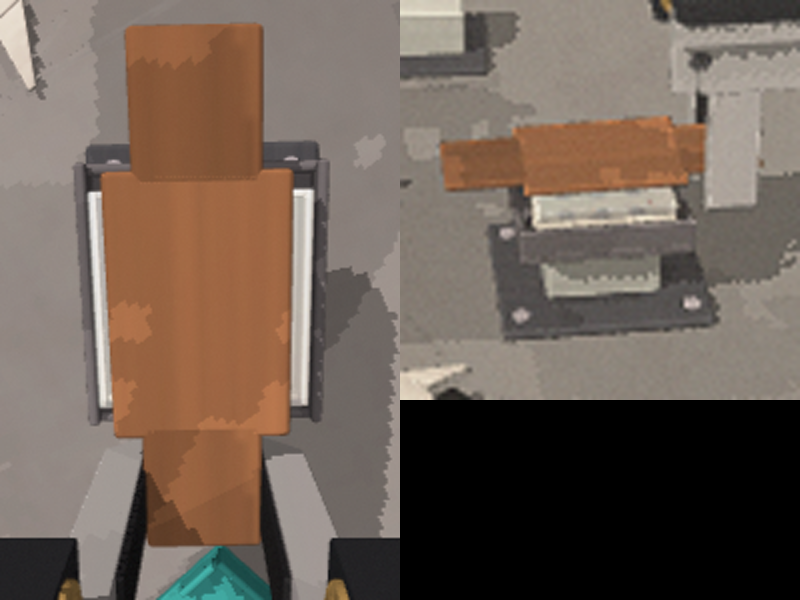

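```bash
python3 - <<'E'
from h import *
s=read_state();c=camera("wrist")
r,w=sepmeas(c,s,s["eef_pos"][2]+10)
d=np.array([np.cos(2.7196),np.sin(2.7196)]);n=np.array([-d[1],d[0]])
f=lambda p,z:(lambda q:(round(float(q@d),1),round(float(q@n),1)))(ray(c,[p],z,s)[0,:2]-np.array([478.2,-185.2]))
q=w-np.array([478.2,-185.2]);u=q@d;v=q@n;print(u.min(),u.max())
for k in(abs(u)<26,):
    for sg in(1,-1):
        kk=k&(v*sg>17);print(np.polyfit(u[kk],v[kk],1))
print("lid corners",f((225.5,116),56),f((336,115),56),f((232,223),56),f((333,223),56))
E
```

```text
rect ((478.3865051269531, -186.34854125976562), (43.552433013916016, 122.8011245727539), 66.06761169433594)
-61.98331430678531 60.73284373679824
[3.43235278e-03 2.23893089e+01]
[ 7.46536947e-03 -2.05385115e+01]
lid corners (26.5, 26.0) (26.3, -26.2) (-26.5, 25.6) (-27.1, -26.2)
```

Request:
arm_command:
  deltas:
    - {"xyz":[0,0.001,-0.001],"turn":[0,0,-0.004]}
    - {"xyz":[0,0,-0.0015],"turn":[0,0,0]}
    - {"xyz":[0,0,-0.001],"turn":[0,0,0]}
    - {"xyz":[0,0,0],"turn":[0,0,0]}
    - {"xyz":[0,0,0],"turn":[0,0,0]}

```text
clock: 7.75
eef_pos: [523.5, -206.0, 50.1]
eef_rot: [3.142, 0.0, 2.704]
wrist_force: [-1.0, 0.5, 3.2]
finger_gap: 28.8
```

```bash
python3 - <<'E'
from h import *
c,s=grab("wrist","w6");print(s["clock"],s["eef_pos"],s["eef_rot"],s["wrist_force"])
r,w=sepmeas(c,s,s["eef_pos"][2]+10)
cs,ss=grab("scene","s6")
a=cv2.resize(c["color"][20:320,180:380,::-1],(400,600),interpolation=2)
b=cv2.resize(cs["color"][230:330,260:360,::-1],(400,400),interpolation=2);b=np.vstack([b,np.zeros((200,400,3),np.uint8)])
cv2.imwrite("pics/c6.png",np.hstack([a,b]))
d=np.array([np.cos(2.7196),np.sin(2.7196)]);n=np.array([-d[1],d[0]])
q=w-np.array([478.2,-185.2]);u=q@d;v=q@n;print(u.min(),u.max())
for sg in(1,-1):
    kk=(abs(u)<26)&(v*sg>17);print(np.polyfit(u[kk],v[kk],1))
E
```

```text
7.75 [ 523.54097905 -205.97710015   50.05059548] [3.14154377e+00 8.06404102e-05 2.70359026e+00] [-0.97007279  0.46462203  3.24125053]
rect ((478.0548400878906, -184.880859375), (43.601234436035156, 123.28590393066406), 66.0137939453125)
-61.34260115237821 61.87398259579786
[4.30551383e-03 2.13188310e+01]
[ 2.74814629e-03 -2.17733596e+01]
```

View pics/c6.png

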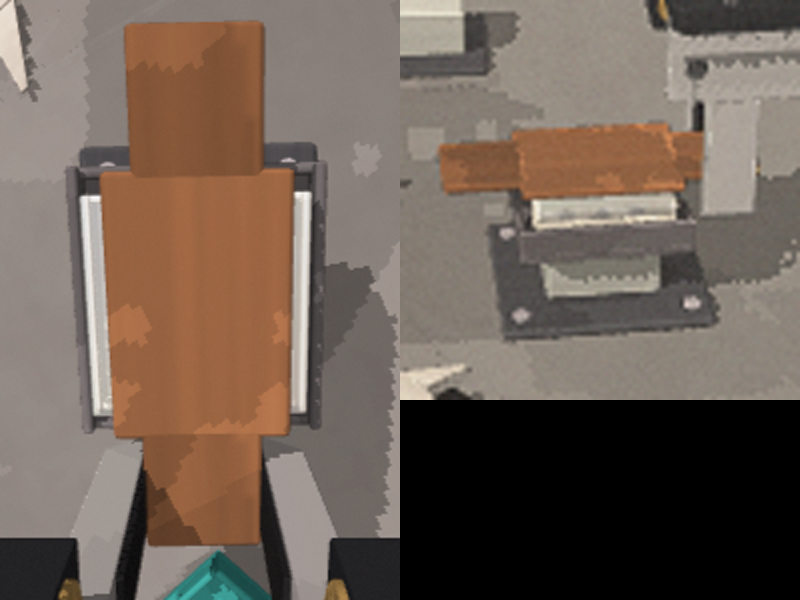

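The plate touches the lid (3 N) and is centred: lid strips of 20 px and 18 px, at 4 px/mm, on either side. Releasing.

Request:
arm_command:
  deltas:
    - {"xyz":[0,0,0],"turn":[0,0,0]}
    - {"xyz":[0,0,0],"turn":[0,0,0]}
    - {"xyz":[0,0,0],"turn":[0,0,0]}
  gripper: 0.5

```text
clock: 8.22
eef_pos: [523.5, -206.0, 49.9]
eef_rot: [-3.142, -0.0, 2.704]
wrist_force: [-0.4, 1.1, -0.3]
finger_gap: 47.1
```

Request:
arm_command:
  deltas:
    - {"xyz":[0,0,0.03],"turn":[0,0,0]}
    - {"xyz":[0,0,0.04],"turn":[0,0,0]}
    - {"xyz":[0,0,0.04],"turn":[0,0,0]}
    - {"xyz":[0,0,0],"turn":[0,0,0]}
    - {"xyz":[0,0,0],"turn":[0,0,0]}
  gripper: 0.0

```text
clock: 8.85
eef_pos: [523.2, -205.8, 159.0]
eef_rot: [3.142, -0.001, 2.704]
wrist_force: [0.3, -0.1, 0.0]
finger_gap: 92.4
```

```bash
python3 - <<'E'
from h import *
c,s=grab("wrist","w7");print(s["clock"],s["eef_pos"],s["eef_rot"],s["wrist_force"],s["joints"])
r,w=sepmeas(c,s,60)
cs,ss=grab("scene","s7")
u,v=proj(c,[478,-185,55],s)[0].astype(int);print(u,v)
a=cv2.resize(c["color"][v-90:v+90,u-60:u+60,::-1],(400,600),interpolation=2)
b=cv2.resize(cs["color"][230:330,260:360,::-1],(400,400),interpolation=2);b=np.vstack([b,np.zeros((200,400,3),np.uint8)])
cv2.imwrite("pics/c7.png",np.hstack([a,b]))
d=np.array([np.cos(2.7196),np.sin(2.7196)]);n=np.array([-d[1],d[0]])
q=w-np.array([478.2,-185.2]);u=q@d;v=q@n;print(u.min(),u.max())
for sg in(1,-1):
    kk=(abs(u)<26)&(v*sg>17);print(np.polyfit(u[kk],v[kk],1))
# coarse box_top
ct=camera("top");g=cv2.cvtColor(ct["color"],7);m=np.zeros_like(g);m[195:245,150:200]=(g[195:245,150:200]>150)*255
cn=max(cv2.findContours(m,0,1)[0],key=cv2.contourArea);ww=ray(ct,cn[:,0],18)[:,:2].astype(np.float32);print("box",cv2.minAreaRect(ww))
E
```

```text
8.85 [ 523.16204829 -205.8409768   159.03273428] [ 3.14157742e+00 -1.10322500e-03  2.70353111e+00] [ 0.30227562 -0.08927686  0.03853054] [-4.40005349e-01  3.79598112e-01  1.55271771e+00  1.39847605e-05
  1.21038009e+00 -1.57274506e+00]
rect ((478.30731201171875, -184.87008666992188), (44.103424072265625, 123.73990631103516), 65.92032623291016)
279 152
-61.832069502681684 61.885745649074174
[-2.55232695e-04  2.11825143e+01]
[ 3.21990877e-03 -2.15493255e+01]
box ((549.968505859375, 231.90548706054688), (57.449424743652344, 55.540157318115234), 22.48271369934082)
```

View pics/c7.png

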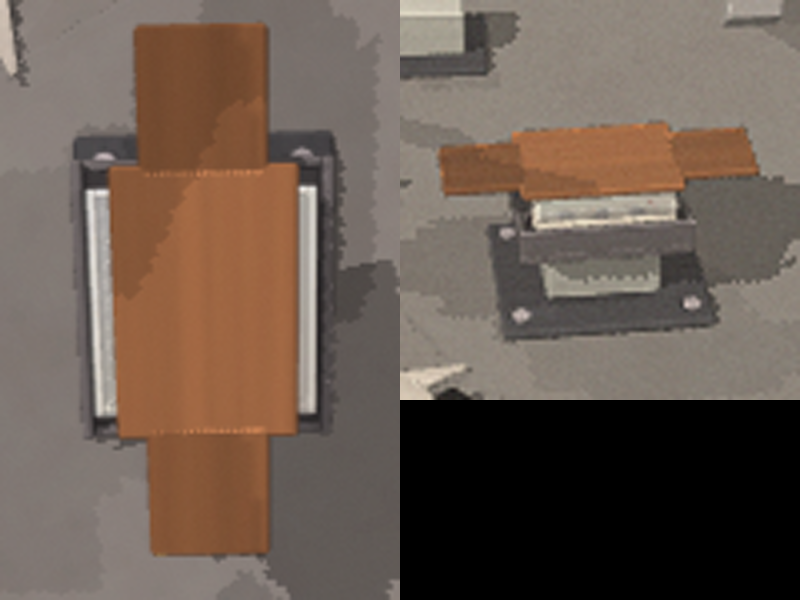

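Separator released: its centre reads (478.3, -184.9), against the box at (478.2, -185.2), and its tabs overhang the low ends. Next I'll view box_top, whose label offset in the earlier crop suggests its x axis lies near 202°.

Request:
arm_command:
  deltas:
    - {"xyz":[0.0053,0.0378,-0.0024],"turn":[0,0,0.0692]}
    - {"xyz":[0.0053,0.0378,-0.0024],"turn":[0,0,0.0692]}
    - {"xyz":[0.0053,0.0378,-0.0024],"turn":[0,0,0.0692]}
    - {"xyz":[0.0053,0.0378,-0.0024],"turn":[0,0,0.0692]}
    - {"xyz":[0.0053,0.0378,-0.0024],"turn":[0,0,0.0692]}
    - {"xyz":[0.0053,0.0378,-0.0024],"turn":[0,0,0.0692]}
    - {"xyz":[0.0053,0.0378,-0.0024],"turn":[0,0,0.0692]}
    - {"xyz":[0.0053,0.0378,-0.0024],"turn":[0,0,0.0692]}
    - {"xyz":[0.0053,0.0378,-0.0024],"turn":[0,0,0.0692]}
    - {"xyz":[0.0053,0.0378,-0.0024],"turn":[0,0,0.0692]}
    - {"xyz":[0.0053,0.0378,-0.0024],"turn":[0,0,0.0692]}
    - {"xyz":[0.0053,0.0378,-0.0024],"turn":[0,0,0.0692]}

```text
clock: 10.5
eef_pos: [586.9, 248.7, 130.0]
eef_rot: [3.142, -0.001, -2.747]
wrist_force: [-0.1, -0.2, -0.3]
finger_gap: 93.9
```

Request:
arm_command:
  deltas:
    - {"xyz":[0,0,0],"turn":[0,0,0]}
    - {"xyz":[0,0,0],"turn":[0,0,0]}
    - {"xyz":[0,0,0],"turn":[0,0,0]}

```text
clock: 10.88
eef_pos: [587.2, 246.6, 131.1]
eef_rot: [-3.142, -0.0, -2.751]
wrist_force: [-0.1, -0.0, -0.3]
finger_gap: 93.7
```

```bash
python3 - <<'E'
from h import *
c,s=grab("wrist","w8");print(s["clock"],s["eef_pos"],s["eef_rot"],abs(s["qd"]).max())
u,v=proj(c,[550,232,18],s)[0].astype(int);print(u,v)
x0,y0=u-65,v-65
cv2.imwrite("pics/w8c.png",cv2.resize(c["color"][y0:y0+130,x0:x0+130,::-1],(520,520),interpolation=2));print(x0,y0)
E
```

```text
10.875 [587.17548945 246.59176407 131.07106482] [-3.14152919e+00 -3.13086314e-04 -2.75076174e+00] 0.004161603209865023
280 161
215 96
```

View pics/w8.png

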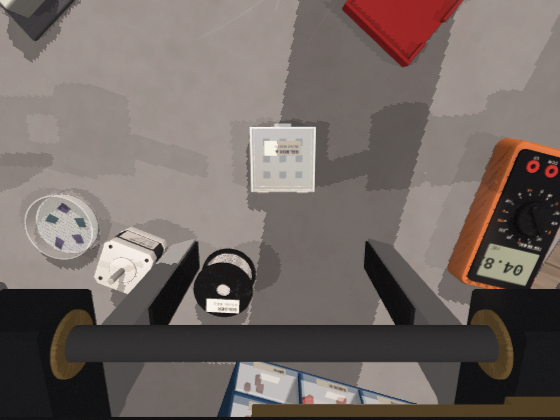

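View pics/w8c.png

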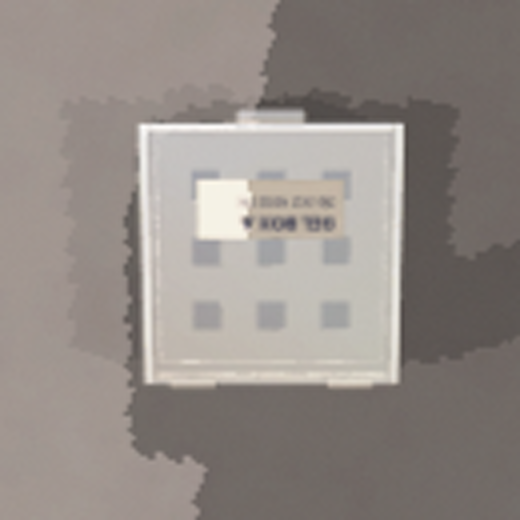

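```bash
cat >> h.py <<'E'
def cross(row,a,b,th):
    for x in range(a,b):
        if (row[x]-th)*(row[x+1]-th)<=0 and row[x]!=row[x+1]: return x+(th-row[x])/(row[x+1]-row[x])
def fitl(c,s,P,z):
    w=ray(c,np.array([p for p in P if None not in p]),z,s)[:,:2].astype(np.float32)
    vx,vy,x,y=cv2.fitLine(w,cv2.DIST_HUBER,0,.01,.01).ravel()
    return np.arctan2(vy,vx),np.array([x,y])
E
python3 - <<'E'
from h import *
s=read_state();c=camera("wrist");g=cv2.cvtColor(c["color"],7).astype(float)
for y in(140,160,180):print(g[y,246:256].astype(int),g[y,308:320].astype(int))
for x in(262,300):print(g[122:132,x].astype(int),g[184:198,x].astype(int))
for x in(283,):print(g[118:132,x].astype(int),g[184:198,x].astype(int))
th=150
L=[(cross(g[y],245,255,th),y) for y in range(133,186,3)];R=[(cross(g[y],309,319,th),y) for y in range(133,186,3)]
T=[(x,cross(g[:,x],122,130,th)) for x in list(range(256,272,3))+list(range(294,310,3))]
B=[(x,cross(g[:,x],184,197,130)) for x in range(274,294,3)]
for nm,P in(("L",L),("R",R),("T",T),("B",B)):
    a,p=fitl(c,s,P,18);print(nm,np.degrees(a)%180,p)
aL,pL=fitl(c,s,L,18);aR,pR=fitl(c,s,R,18)
a=(aL%np.pi+aR%np.pi)/2+np.pi;d=np.array([np.cos(a),np.sin(a)]);n=np.array([-d[1],d[0]])
pT=fitl(c,s,T,18)[1];pB=fitl(c,s,B,18)[1]
print("w",n@(pL-pR),"len",d@(pT-pB),"ang",a-2*np.pi,np.degrees(a),"cen",d*(d@(pT+pB)/2)+n*(n@(pL+pR)/2))
E
```

```text
[143 143 143 167 226 227 189 199 195 191] [193 192 193 199 188 209 228 186  88  87  86  86]
[135  98  99 110 173 230 212 186 197 190] [192 192 195 198 192 223 217 109  87  87  87  88]
[134  99  97  96 136 221 224 178 193 193] [191 192 192 186 190 227 195  88  86  87  88  88]
[121 122 122 123 152 240 225 192 194 195] [185 188 207 183 185 193 196 209 166 114 107 108 108 108]
[ 88  78  79  82 129 231 221 201 197 194] [189 195 210 188 190 202 202 211 153 109 107 107 107 107]
[108 108 104  77  84 130 179 176 179 222 221 202 194 194] [190 194 207 186 189 211 203 184 105 108 108 110 109 109]
L 22.645874 [557.12445 207.38756]
R 22.450836 [536.1985  257.05975]
T 111.97557 [523.146  221.7319]
B 113.11984 [572.67755 243.6757 ]
w 53.8994 len 54.159813 ang -2.7480497 202.54834 cen [547.89795 232.73705]
```

box_top measured 53.9 mm across the walls, with its latch and hinges on the x ends, centre (547.9, 232.7) and axis -2.748 rad. Descending to grip it.

Request:
arm_command:
  deltas:
    - {"xyz":[-0.0393,-0.0139,-0.018],"turn":[0,0,0.0027]}
    - {"xyz":[0,0,-0.04],"turn":[0,0,0]}
    - {"xyz":[0,0,-0.04],"turn":[0,0,0]}
    - {"xyz":[0,0,-0.017],"turn":[0,0,0]}
    - {"xyz":[0,0,-0.003],"turn":[0,0,0]}
    - {"xyz":[0,0,0],"turn":[0,0,0]}
    - {"xyz":[0,0,0],"turn":[0,0,0]}

```text
clock: 11.85
eef_pos: [548.5, 233.9, 14.5]
eef_rot: [-3.141, 0.002, -2.746]
wrist_force: [-0.1, 0.7, 0.3]
finger_gap: 94.1
```

Request:
arm_command:
  deltas:
    - {"xyz":[0,0,0],"turn":[0,0,0]}
    - {"xyz":[0,0,0],"turn":[0,0,0]}
    - {"xyz":[0,0,0],"turn":[0,0,0]}
    - {"xyz":[0,0,0],"turn":[0,0,0]}
    - {"xyz":[0,0,0],"turn":[0,0,0]}
  gripper: 0.5
  force: 30

```text
clock: 12.48
eef_pos: [547.8, 233.7, 13.2]
eef_rot: [-3.142, -0.0, -2.746]
wrist_force: [0.0, -0.8, -0.4]
finger_gap: 54.0
```

```bash
python3 - <<'E'
from h import *
c,s=grab("wrist","w9");print(s["clock"],s["eef_pos"],s["eef_rot"],s["wrist_force"],s["finger_gap"])
cs,ss=grab("scene","s9");cv2.imwrite("pics/s9c.png",cv2.resize(cs["color"][120:240,160:330,::-1],None,fx=4,fy=4,interpolation=2))
E
```

```text
12.475 [547.82560682 233.68346813  13.15531135] [-3.14154943e+00 -3.95347836e-05 -2.74648891e+00] [ 0.02892191 -0.77163315 -0.41310904] 54.040367005298194
```

View pics/w9.png

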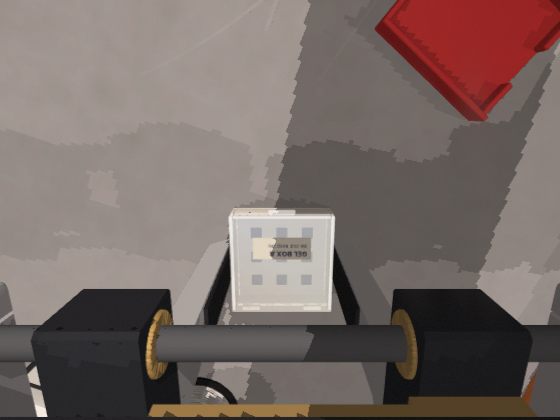

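View pics/s9c.png

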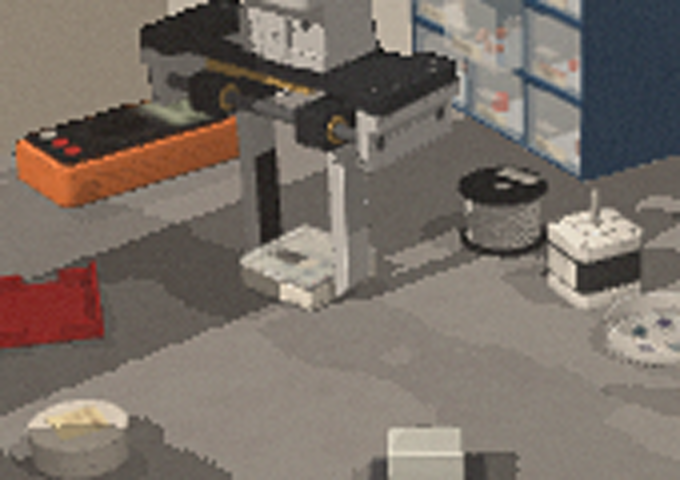

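Gripped at 54.0 mm on both upright walls. Lifting and carrying it over the stack, then I'll measure it in hand.

Request:
arm_command:
  deltas:
    - {"xyz":[0,0,0.015],"turn":[0,0,0]}
    - {"xyz":[0,0,0.03],"turn":[0,0,0]}
    - {"xyz":[0,0,0.045],"turn":[0,0,0]}
    - {"xyz":[0,0,0.04],"turn":[0,0,0]}
  gripper: 0.7
  force: 35

```text
clock: 13.08
eef_pos: [547.8, 233.7, 145.8]
eef_rot: [-3.142, 0.001, -2.746]
wrist_force: [0.3, -0.2, 0.2]
finger_gap: 53.7
```

Request:
arm_command:
  deltas:
    - {"xyz":[-0.0058,-0.0349,0],"turn":[0,0,-0.068]}
    - {"xyz":[-0.0058,-0.0349,0],"turn":[0,0,-0.068]}
    - {"xyz":[-0.0058,-0.0349,0],"turn":[0,0,-0.068]}
    - {"xyz":[-0.0058,-0.0349,0],"turn":[0,0,-0.068]}
    - {"xyz":[-0.0058,-0.0349,0],"turn":[0,0,-0.068]}
    - {"xyz":[-0.0058,-0.0349,0],"turn":[0,0,-0.068]}
    - {"xyz":[-0.0058,-0.0349,0],"turn":[0,0,-0.068]}
    - {"xyz":[-0.0058,-0.0349,0],"turn":[0,0,-0.068]}
    - {"xyz":[-0.0058,-0.0349,0],"turn":[0,0,-0.068]}
    - {"xyz":[-0.0058,-0.0349,0],"turn":[0,0,-0.068]}
    - {"xyz":[-0.0058,-0.0349,0],"turn":[0,0,-0.068]}
    - {"xyz":[-0.0058,-0.0349,0],"turn":[0,0,-0.068]}

```text
clock: 14.58
eef_pos: [478.0, -186.2, 144.2]
eef_rot: [3.142, 0.001, 2.718]
wrist_force: [0.9, 0.3, -0.8]
finger_gap: 54.0
```

Request:
arm_command:
  deltas:
    - {"xyz":[0,0,-0.02],"turn":[0,0,0]}
    - {"xyz":[0,0,0],"turn":[0,0,0]}
    - {"xyz":[0,0,0],"turn":[0,0,0]}
    - {"xyz":[0,0,0],"turn":[0,0,0]}

```text
clock: 15.08
eef_pos: [478.6, -184.9, 124.0]
eef_rot: [3.142, 0.001, 2.721]
wrist_force: [0.0, 0.4, -1.5]
finger_gap: 53.2
```

```bash
python3 - <<'E'
from h import *
c,s=grab("wrist","w10");print(s["clock"],s["eef_pos"],s["eef_rot"],s["wrist_force"],s["finger_gap"])
cv2.imwrite("pics/w10c.png",cv2.resize(c["color"][130:330,190:390,::-1],None,fx=3,fy=3,interpolation=2))
cs,ss=grab("scene","s10");cv2.imwrite("pics/s10c.png",cv2.resize(cs["color"][180:330,220:400,::-1],None,fx=4,fy=4,interpolation=2))
E
```

```text
15.075 [ 478.61468213 -184.87945573  124.0401797 ] [3.14158778e+00 1.20917971e-03 2.72140373e+00] [ 0.01379217  0.38589764 -1.53244241] 53.24432500547926
```

View pics/w10c.png

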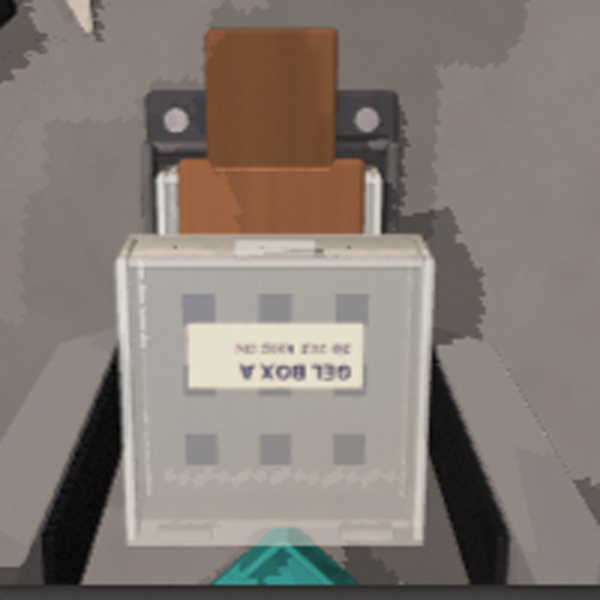

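View pics/s10c.png

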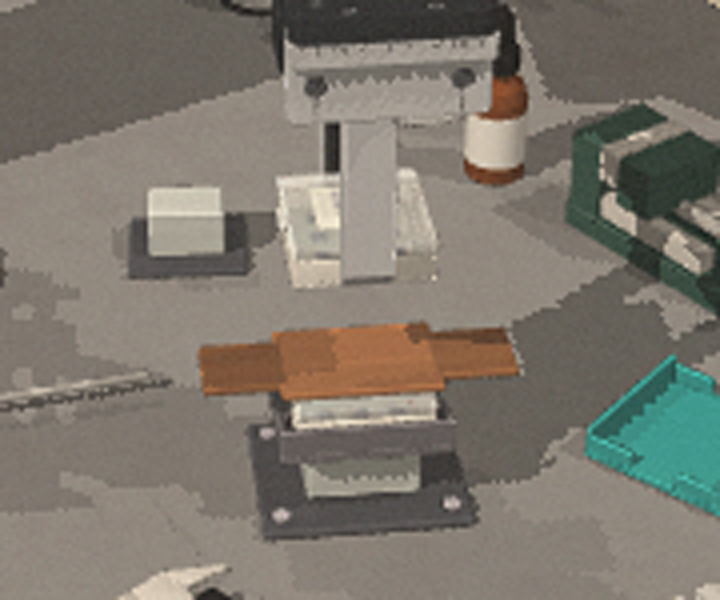

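```bash
python3 - <<'E'
from h import *
s=read_state();c=camera("wrist")
zt=s["eef_pos"][2]+4.85
C=np.array([478.3,-184.95]);a=2.7205;d=np.array([np.cos(a),np.sin(a)]);n=np.array([-d[1],d[0]])
def f(p,z):
    q=ray(c,[(p[0]/3+190-.33,p[1]/3+130-.33)],z,s)[0,:2]-C;return round(float(q@d),2),round(float(q@n),2)
for nm,p in(("TL",(118,265)),("TR",(433,265)),("BL",(128,545)),("BR",(424,545)),("Tmid",(275,266)),("Bmid",(275,545))):print(nm,f(p,zt))
print("sep mid top edge",f((180,159),60),f((364,160),60),"tab end",f((206,29),60),f((337,29),60))
g=cv2.cvtColor(c["color"],7).astype(int)
for y in(225,250,270,290,305):print(y,g[y,226:242],g[y,324:338])
for x in(245,300):print(x,g[205:224,x],g[300:316,x])
E
```

```text
TL (27.13, 25.41)
TR (27.15, -27.33)
BL (-25.66, 25.69)
BR (-25.65, -27.83)
Tmid (26.96, -0.87)
Bmid (-25.65, -0.89)
sep mid top edge (32.34, 21.09) (32.12, -21.48) tab end (61.86, 14.57) (61.86, -14.75)
225 [120 121 146 202 213 214 175 162 162 168 194 208 187 171 168 169] [168 168 174 168 162 165 179 205 210 196 158  93  93  93]
250 [ 99  57  28  86 166 189 198 174 165 162 163 169 173 165 168 167] [165 170 164 161 162 174 198 200 173 121  14  30  78 125]
270 [ 11  13  13  24  93 175 190 190 150 154 160 165 185 176 167 166] [168 167 158 160 167 187 202 178 135  28  18  22  21  21]
290 [ 14  62 122 121 126 159 208 206 193 152 157 159 169 185 174 167] [166 156 156 160 179 205 195 169 107  92  93  83  22  22]
305 [131 133 133 132 131 142 183 210 204 174 163 184 184 184 185 183] [177 176 168 173 198 202 182 116  93  92  93  92  93  93]
245 [164 165 158 172 163 168 172 180 195 197 189 189 203 196 161 169 169 169
 168] [164 165 166 176 176 164 172 178 184 184 180 176 129 131 130 131]
300 [100 100 107 156 152 157 160 168 187 193 185 191 201 192 158 168 168 168
 167] [161 162 162 173 178 180 173 174 174 172 173 167 115 115 116 113]
```

The box is level in hand. I'll descend to about 4 mm above the separator with a small sideways correction, then compare the edges directly.

Request:
arm_command:
  deltas:
    - {"xyz":[-0.0002,-0.0006,-0.02],"turn":[0,0,0]}
    - {"xyz":[0,0,-0.02],"turn":[0,0,0]}
    - {"xyz":[0,0,-0.006],"turn":[0,0,0]}
    - {"xyz":[0,0,0],"turn":[0,0,0]}
    - {"xyz":[0,0,0],"turn":[0,0,0]}
    - {"xyz":[0,0,0],"turn":[0,0,0]}

```text
clock: 15.98
eef_pos: [478.2, -185.8, 77.7]
eef_rot: [-3.142, 0.001, 2.721]
wrist_force: [0.2, -0.1, -1.7]
finger_gap: 53.7
```

```bash
python3 - <<'E'
from h import *
c,s=grab("wrist","w11");print(s["clock"],s["eef_pos"],s["eef_rot"],s["wrist_force"],s["finger_gap"])
cv2.imwrite("pics/w11c.png",cv2.resize(c["color"][130:330,190:390,::-1],None,fx=3,fy=3,interpolation=2))
cs,ss=grab("scene","s11");cv2.imwrite("pics/s11c.png",cv2.resize(cs["color"][220:330,250:380,::-1],None,fx=5,fy=5,interpolation=2))
E
```

```text
15.975 [ 478.24574699 -185.79774638   77.72394103] [-3.14157722e+00  8.95140545e-04  2.72068720e+00] [ 0.23598902 -0.0860084  -1.67570252] 53.737276070806075
```

View pics/w11c.png

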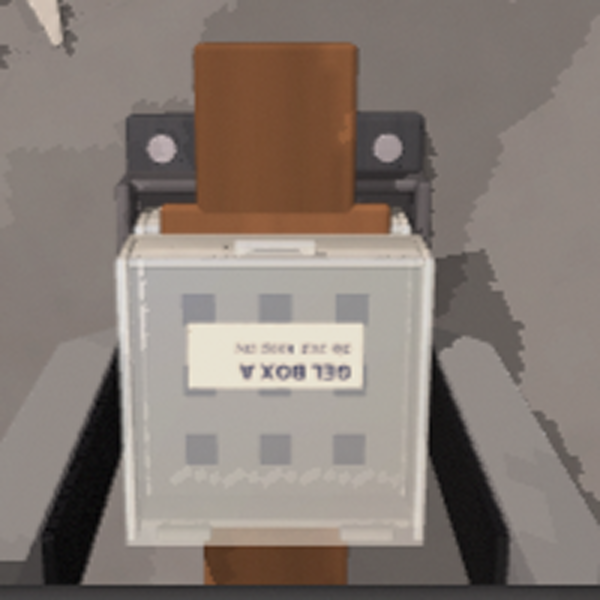

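View pics/s11c.png

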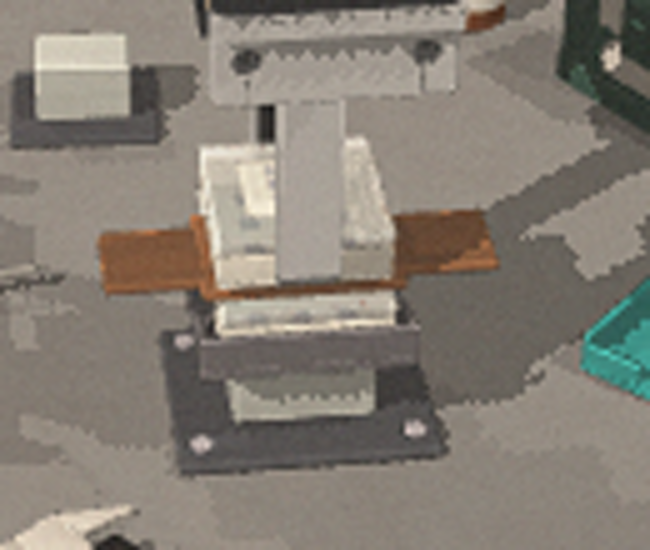

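```bash
python3 - <<'E'
from h import *
s=read_state();c=camera("wrist")
t=s["eef_pos"][2]
C=np.array([478.3,-184.95]);a=2.7205;d=np.array([np.cos(a),np.sin(a)]);n=np.array([-d[1],d[0]])
def f(p,z):
    q=ray(c,[(p[0]/3+190-.33,p[1]/3+130-.33)],z,s)[0,:2]-C;return round(float(q@d),2),round(float(q@n),2)
print("sep edge",f((161,206),60),f((389,206),60),"tabend",f((275,43),60),"far tab l/r",f((195,150),60),f((357,150),60))
print("box bottom front",f((275,235),t-13.15),f((275,235),t-9),"lid front",f((275,265),t+4.85),"lid back",f((275,545),t+4.85),"lat",f((118,265),t+4.85),f((433,265),t+4.85))
print("tool",(s["eef_pos"][:2]-C)@d,(s["eef_pos"][:2]-C)@n)
E
```

```text
sep edge (31.95, 21.38) (31.93, -21.36) tabend (62.04, 0.0) far tab l/r (42.57, 14.79) (42.56, -15.15)
box bottom front (27.48, 0.01) (28.58, 0.01) lid front (27.05, 0.02) lid back (-25.74, 0.03) lat (27.06, 26.3) (27.04, -26.44)
tool -0.2211278578646517 0.7981682705234903
```

The box centre reads u≈+0.3, v≈0.0 mm relative to the separator, and square. Lowering to contact.

Request:
arm_command:
  deltas:
    - {"xyz":[0,0,-0.002],"turn":[0,0,0]}
    - {"xyz":[0,0,-0.0015],"turn":[0,0,0]}
    - {"xyz":[0,0,-0.001],"turn":[0,0,0]}
    - {"xyz":[0,0,0],"turn":[0,0,0]}
    - {"xyz":[0,0,0],"turn":[0,0,0]}

```text
clock: 16.75
eef_pos: [478.0, -185.7, 73.2]
eef_rot: [-3.142, 0.0, 2.721]
wrist_force: [-3.7, 1.2, 8.6]
finger_gap: 54.0
```

Request:
arm_command:
  deltas:
    - {"xyz":[0,0,0.0004],"turn":[0,0,0]}
    - {"xyz":[0,0,0],"turn":[0,0,0]}

```text
clock: 17.0
eef_pos: [478.1, -185.7, 73.2]
eef_rot: [-3.142, 0.0, 2.721]
wrist_force: [-2.1, 1.3, 5.2]
finger_gap: 53.7
```

Request:
arm_command:
  deltas:
    - {"xyz":[0,0,0],"turn":[0,0,0]}
    - {"xyz":[0,0,0],"turn":[0,0,0]}
    - {"xyz":[0,0,0],"turn":[0,0,0]}
  gripper: 0.1

```text
clock: 17.38
eef_pos: [478.0, -185.7, 72.9]
eef_rot: [-3.142, -0.0, 2.721]
wrist_force: [0.4, 0.3, -0.5]
finger_gap: 80.4
```

Request:
arm_command:
  deltas:
    - {"xyz":[0,0,0.03],"turn":[0,0,0]}
    - {"xyz":[0.02,-0.009,0.035],"turn":[0,0,0]}
    - {"xyz":[0.025,-0.011,0.02],"turn":[0,0,0]}
    - {"xyz":[0,0,0],"turn":[0,0,0]}
    - {"xyz":[0,0,0],"turn":[0,0,0]}
  gripper: 0

```text
clock: 18.0
eef_pos: [522.1, -205.3, 156.9]
eef_rot: [3.142, -0.002, 2.721]
wrist_force: [-0.0, -0.3, 0.2]
finger_gap: 94.1
```

```bash
python3 - <<'E'
from h import *
c,s=grab("wrist","w12");print(s["clock"],s["eef_pos"],s["eef_rot"],s["wrist_force"],s["finger_gap"],abs(s["qd"]).max())
u,v=proj(c,[478.3,-185,70],s)[0].astype(int);x0,y0=u-75,v-75;print(x0,y0)
a=cv2.resize(c["color"][y0:y0+150,x0:x0+150,::-1],(600,600),interpolation=2);cv2.imwrite("pics/w12c.png",a)
cs,ss=grab("scene","s12");cv2.imwrite("pics/s12c.png",cv2.resize(cs["color"][220:330,250:380,::-1],None,fx=5,fy=5,interpolation=2))
E
```

```text
18.0 [ 522.12396388 -205.27623008  156.86230863] [ 3.14157937e+00 -1.90353946e-03  2.72072993e+00] [-0.01874647 -0.30403055  0.22980892] 94.12121383979733 0.010941607975714506
206 81
```

View pics/w12c.png

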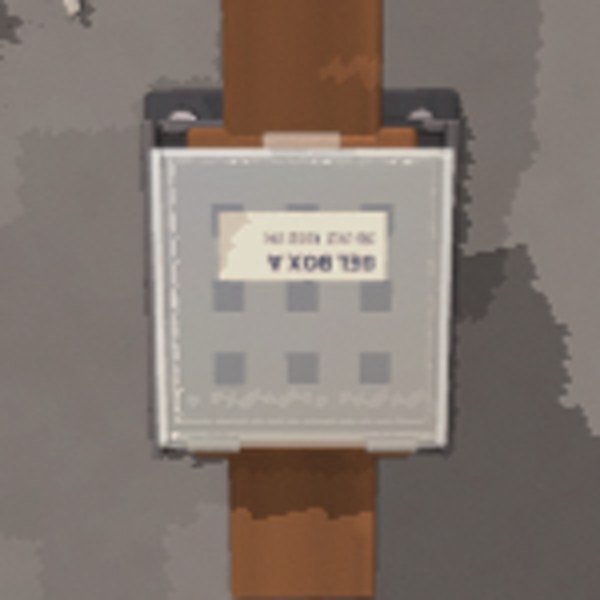

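View pics/s12c.png

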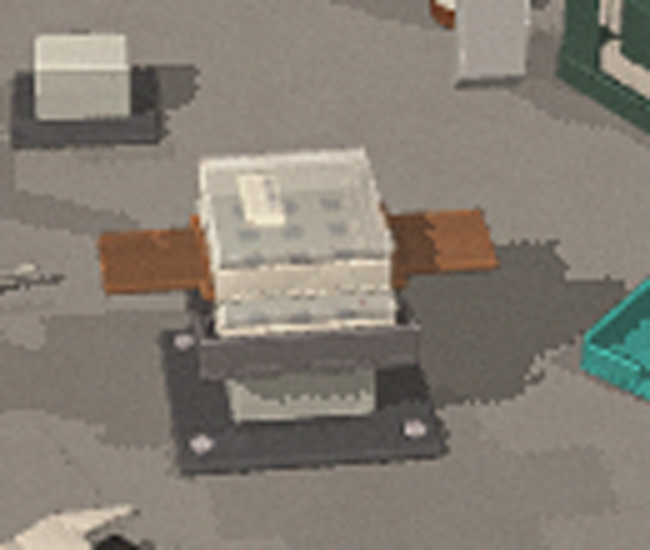

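```bash
python3 - <<'E'
from h import *
s=read_state();c=camera("wrist")
C=np.array([478.3,-184.95]);a=2.7205;d=np.array([np.cos(a),np.sin(a)]);n=np.array([-d[1],d[0]])
def f(p,z):
    q=ray(c,[(p[0]/4+206-.375,p[1]/4+81-.375)],z,s)[0,:2]-C;return round(float(q@d),2),round(float(q@n),2)
for p in((149,149),(454,149),(447,449),(158,446)):print("lid",f(p,78))
print("sep",f((187,129),60),f((416,129),60),"tab",f((221,60),60),f((383,60),60),f((231,560),60),f((377,560),60))
print("tray wall outer/top front",f((143,122),49),f((458,122),49))
g=cv2.cvtColor(c["color"],7).astype(float)
L=[(cross(g[y],240,250,130),y) for y in range(122,188,3)];R=[(cross(g[y],314,322,130),y) for y in range(122,188,3)]
for P in(L,R):
    an,p=fitl(c,s,P,78);print(np.degrees(an)%180,(p-C)@n)
r,w=sepmeas(c,s,60)
print("sep ang deg",np.degrees(a))
E
```

```text
lid (27.84, 26.95)
lid (27.82, -26.82)
lid (-26.22, -27.04)
lid (-25.63, 26.83)
sep (31.54, 21.65) (31.53, -21.5) tab (43.9, 15.05) (43.89, -15.1) (-53.27, 14.52) (-53.27, -15.32)
tray wall outer/top front (33.05, 31.15) (33.04, -30.59)
155.81673 27.136440057957266
155.89508 -26.74722376159697
rect ((745.2185668945312, -172.8781280517578), (297.3966369628906, 24.275697708129883), 65.85386657714844)
sep ang deg 155.87316816534045
```

The top box sits at about u=+0.9, v=0.0 mm with an angle of 155.86°, against 155.87° for the separator. That's good. Now I'll straddle the tray's side walls.

Request:
arm_command:
  deltas:
    - {"xyz":[-0.0221,0.0098,-0.01],"turn":[0,0,-0.0005]}
    - {"xyz":[-0.022,0.0098,-0.01],"turn":[0,0,0]}
    - {"xyz":[0,0,0],"turn":[0,0,0]}
    - {"xyz":[0,0,-0.025],"turn":[0,0,0]}
    - {"xyz":[0,0,-0.03],"turn":[0,0,0]}
    - {"xyz":[0,0,-0.03],"turn":[0,0,0]}
    - {"xyz":[0,0,-0.015],"turn":[0,0,0]}
    - {"xyz":[0,0,-0.0029],"turn":[0,0,0]}
    - {"xyz":[0,0,0],"turn":[0,0,0]}
    - {"xyz":[0,0,0],"turn":[0,0,0]}

```text
clock: 19.4
eef_pos: [479.4, -186.3, 36.1]
eef_rot: [-3.142, 0.002, 2.72]
wrist_force: [0.8, 0.2, -0.2]
finger_gap: 94.3
```

```bash
python3 - <<'E'
from h import *
c,s=grab("wrist","w13");print(s["clock"],s["eef_pos"],s["eef_rot"],s["wrist_force"],s["finger_gap"],abs(s["qd"]).max())
cs,ss=grab("scene","s13");b=cv2.resize(cs["color"][210:330,250:380,::-1],(433,400),interpolation=2)
a=cv2.resize(c["color"][120:340,160:400,::-1],(436,400),interpolation=2)[:,:360]
cv2.imwrite("pics/c13.png",np.hstack([a,b]))
E
```

```text
19.4 [ 479.42233257 -186.31970224   36.08164222] [-3.14154805e+00  1.53059718e-03  2.72020047e+00] [ 0.76506041  0.2001328  -0.19858904] 94.31809493206211 0.0034097854480088755
```

View pics/c13.png

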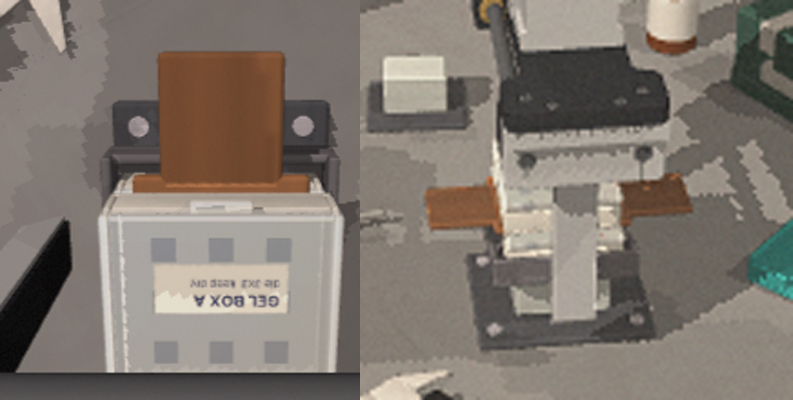

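Request:
arm_command:
  deltas:
    - {"xyz":[-0.0014,0.0006,-0.001],"turn":[0,0,0]}
    - {"xyz":[0,0,0],"turn":[0,0,0]}
  force: 40
  gripper: 0.2

```text
clock: 19.75
eef_pos: [477.4, -185.5, 34.2]
eef_rot: [3.142, -0.0, 2.72]
wrist_force: [0.1, -0.3, -0.6]
finger_gap: 77.9
```

Request:
arm_command:
  deltas:
    - {"xyz":[0,0,0],"turn":[0,0,0]}
    - {"xyz":[0,0,0],"turn":[0,0,0]}
    - {"xyz":[0,0,0],"turn":[0,0,0]}
    - {"xyz":[0,0,0],"turn":[0,0,0]}
    - {"xyz":[0,0,0],"turn":[0,0,0]}
  gripper: 0.5

```text
clock: 20.38
eef_pos: [477.5, -185.5, 34.1]
eef_rot: [-3.142, -0.0, 2.72]
wrist_force: [0.7, 0.1, 1.3]
finger_gap: 62.6
```

Gripped at 62.6 mm, against 63 given. Lifting gently by 100 mm.

Request:
arm_command:
  deltas:
    - {"xyz":[0,0,0.003],"turn":[0,0,0]}
    - {"xyz":[0,0,0.005],"turn":[0,0,0]}
    - {"xyz":[0,0,0.009],"turn":[0,0,0]}
    - {"xyz":[0,0,0.013],"turn":[0,0,0]}
    - {"xyz":[0,0,0.015],"turn":[0,0,0]}
    - {"xyz":[0,0,0.015],"turn":[0,0,0]}
    - {"xyz":[0,0,0.014],"turn":[0,0,0]}
    - {"xyz":[0,0,0.011],"turn":[0,0,0]}
    - {"xyz":[0,0,0.007],"turn":[0,0,0]}
    - {"xyz":[0,0,0.005],"turn":[0,0,0]}
    - {"xyz":[0,0,0.003],"turn":[0,0,0]}
    - {"xyz":[0,0,0],"turn":[0,0,0]}

```text
clock: 21.88
eef_pos: [477.5, -185.5, 134.1]
eef_rot: [3.142, -0.0, 2.72]
wrist_force: [-0.0, 0.3, -2.4]
finger_gap: 62.7
```

Request:
arm_command:
  deltas:
    - {"xyz":[0,0,0],"turn":[0,0,0]}
    - {"xyz":[0,0,0],"turn":[0,0,0]}
    - {"xyz":[0,0,0],"turn":[0,0,0]}
    - {"xyz":[0,0,0],"turn":[0,0,0]}

```text
clock: 22.38
eef_pos: [477.5, -185.5, 134.1]
eef_rot: [-3.142, -0.0, 2.72]
wrist_force: [0.0, -0.3, -2.7]
finger_gap: 62.6
```

```bash
python3 - <<'E'
from h import *
c,s=grab("wrist","w14");print(s["clock"],s["eef_pos"],s["eef_rot"],s["wrist_force"],s["finger_gap"],abs(s["qd"]).max())
cs,ss=grab("scene","s14");b=cv2.resize(cs["color"][180:330,240:390,::-1],(440,440),interpolation=2)
a=cv2.resize(c["color"][120:340,160:400,::-1],(480,440),interpolation=2)[:,60:420]
cv2.imwrite("pics/c14.png",np.hstack([a,b]))
ct,_=grab("top","t14")
E
```

```text
22.375 [ 477.50970363 -185.49396929  134.09776965] [-3.14156462e+00 -6.37249482e-05  2.72023093e+00] [ 0.01689544 -0.32839524 -2.71894771] 62.57350017422314 0.001739263850828637
```

View pics/c14.png

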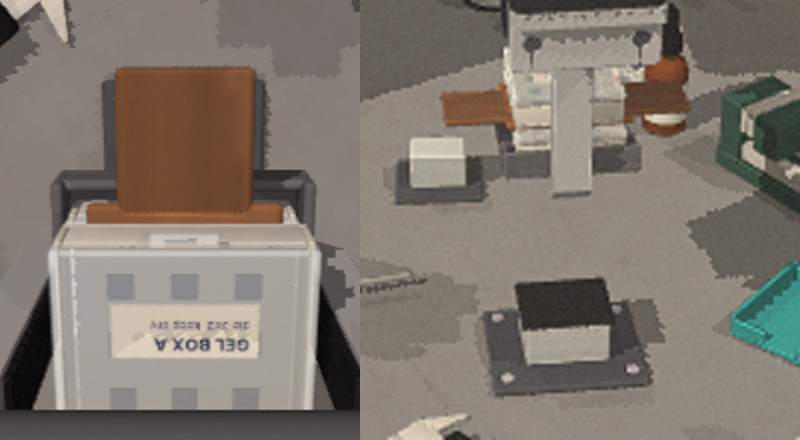

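View pics/t14.png

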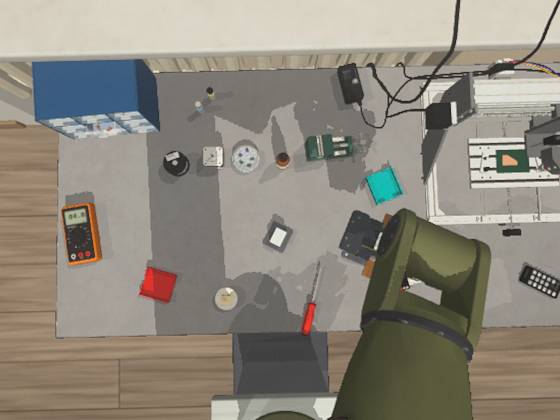

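The tray and its stack hang level 100 mm above the now empty stand, and the bystanders are unmoved in the top view. Handing in.

```bash
python3 -c "
from cell import *
print(sign_off());s=read_state();print(s['clock'],s['eef_pos'],s['finger_gap'])"
```

```text
the job is handed in; nothing more can be done
None
the job is handed in; nothing more can be done
```

The job is handed in at about 22.5 s of the 72 s allowed. The arm is holding the tray and its full stack about 100 mm above the stand.

- **Separator:** I laid it on the lower box by one tab and released it. It measured about 0.2 mm off centre and square within 0.2°, with its tabs over the tray's low ends.
- **Top box:** I set it on the separator and released it. It was square within 0.1° and centred sideways, but sits about 0.9 mm off centre along the tray's length. I left that as small and within camera accuracy.
- **Tray:** I gripped it by its side walls at 62.6 mm and raised it 100.0 mm. The tool is level, joint speeds are near zero, and the load is about 2.5 N, roughly right for the expected weight of the stack.
- **Last pictures:** They show the stack intact, the stand empty, and the other things on the desk where they were.

**Disagreements along the way:**
- The wrist camera read about 0.8 mm sideways from the jaws, so I centred by comparing parts within the same image.
- The plate sat about 0.015 rad askew in the grip, which I corrected before laying it down.

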